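# Oil the engraving lathe with the hand pump

### The job

Give the engraving lathe its oil with the wide-headed pump: first lift the tall glass vase out of the hasp's way and stand it upright on clear bench, well beyond the hasp's reach. Swing the hasp about a quarter turn off the pump head, press the head all the way down to its stop two times, letting it rise fully after each press, then swing the hasp back home over the head and into its catch. Leave the rinse pump, tumbler, tape roll and spindle rack as they are.

Things in the scene. Friction and masses are not known exactly. Their poses are not given: they have to be found in the camera images.
- pump: Oil pump fixed to the bench: blue box 110 (x) x 190 (y) x 70 mm high on a foot plate 135 x 215 x 8 mm. Origin: centre of its underside, z up, yaw within 0.45 rad. On top, all at x = 0: steel boss (54 mm diameter, up to 85 mm) with the plunger at y = 0, the hasp's pillar at y = -55 mm, a steel catch (up to 146 mm) at y = +73 mm.
- plunger (a joint): Travel of the pump head: 0 = fully up, 0.024 m = down at its stop. The spring needs about 4 N to start and 11 N at the stop, and lifts the head again by itself.
- head_top (a point): Centre of the flat top of the pump head, a black disc 46 mm in diameter and 12 mm thick, 122 mm above the bench when up. It moves with the head.
- hasp (a joint): Angle of the hasp: 0 = home, over the pump head with its end in the catch (hard stop); grows counter-clockwise seen from above (from the pump's +y towards its -x) up to 1.75 rad. Turns level about an upright pin, stays where left, needs about 0.6 N at its post. While it lies over the head, the head cannot be reached.
- hasp_pin (a point): On the hasp's upright pin, at 140 mm height, at (0, -55 mm) in the pump's frame. The hasp is a steel strap 22 mm wide and 8 mm thick, its underside 128 mm above the bench, reaching 128 mm from the pin.
- hasp_post (a point): Centre of the top of the hasp's upright finger post: round, 14 mm in diameter, 40 mm tall, standing on the strap 100 mm from the pin; its top is 176 mm above the bench. It moves with the hasp: push it sideways.
- vase: Straight-sided clear glass vase, 60 mm outside diameter, 160 mm tall, 5 mm wall, about 0.3 to 0.5 kg, loose, standing in front of the pump (its -x side) in the hasp's path. Origin: centre of its underside, z up.
- rinse_pump: The other pump, to be left alone: fixed blue box 100 x 110 x 75 mm with a narrow black ball head (28 mm diameter, top at 144 mm) and no hasp. Origin: centre of its underside.
- rinse_plunger (a joint): Travel of the rinse pump's ball head: 0 = up, 0.022 m = down.
- tumbler: Clear glass tumbler, 70 mm diameter, 85 mm tall, loose, stands beside the vase. Leave it. Origin: centre of its underside.
- tape: Roll of paper tape lying flat, 96 mm diameter, 38 mm high, loose. Leave it. Origin: centre of its underside.
- rack: Fixed dark wooden rack 80 (x) x 260 (y) x 50 mm with upright copper-wheel spindles to 155 mm height. Origin: centre of its underside.
There are look-alikes about, which are no part of the job. What is shaped like the vase but brown or pink is not meant.

How it is judged:
On the way, in this order (a step that is already met when the one before it is completed fails the run):
1. the vase stands upright on the bench, let go, more than 160 mm from the hasp's pin (horizontal distance between vase and hasp_pin above 0.16 m and angle between vase's own z axis and vertical below 0.1 rad and height (world z) of vase below 0.005 m and linear speed of vase below 0.03 m/s and contact force between the fingers and vase below 0.1 N), for 0.2 s.
2. the hasp is swung off the head (over 1.2 rad) (value of joint hasp above 1.2 rad), for 0.1 s.
3. the head is pressed down to its stop (over 21 of 24 mm) (value of joint plunger above 0.021 m), for 0.1 s.
4. the head has risen again (value of joint plunger below 0.003 m), for 0.05 s.
5. the head is pressed down to its stop a second time (value of joint plunger above 0.021 m), for 0.1 s.
6. the head has risen again (value of joint plunger below 0.003 m), for 0.05 s.
At the end, for the whole second after the job is handed in: The hasp is home over the head (within 0.08 rad), the head is up (within 3 mm), the vase stands still and upright on the bench more than 160 mm from the hasp's pin, and the tumbler and tape are where they were (within 30 mm), the tumbler upright (value of joint hasp below 0.08 rad and value of joint plunger below 0.003 m and horizontal distance between vase and hasp_pin above 0.16 m and angle between each of vase, tumbler's own z axis and vertical below 0.1 rad and height (world z) of vase below 0.005 m and linear speed of vase below 0.03 m/s and distance of each of tumbler, tape from where it was at the start of the episode below 0.03 m); the robot touches nothing.
It fails at once if the vase is tipped by more than 0.5 rad (angle between vase's own z axis and vertical above 0.5 rad).
It fails at once if the rinse pump's head is pressed by more than 6 mm (value of joint rinse_plunger above 0.006 m).
It fails at once if the tumbler or the tape is shifted by more than 30 mm, or the tumbler tipped (distance of any of tumbler, tape from where it was at the start of the episode above 0.03 m or angle between tumbler's own z axis and vertical above 0.4 rad).
It fails at once if the spindle rack is struck hard (over 15 N) (contact force between anything else and rack above 15 N).
It also fails if it takes over 69 s, if anything falls off the work surface, if the arm or the gripper's body presses on something with over 40 N, if the wrist force passes 120 N, or if a joint passes its speed limit or range.

### The arm

A 6-joint arm with a two-finger parallel gripper is mounted at the origin on the work surface. World frame = base frame: x ahead of the robot, y to its left, z up, the work surface at z = 0. Lengths are in m, angles in rad, forces in N, time in s.
With the tool pointing down it reaches from about 0.425 to 0.95 m from the base axis. Payload 3.5 kg.
Tool frame: the origin (TCP) lies on the centre line of the jaws, within the pads' length; the fingertips stand 19 mm ahead of it and the grasp point (between the pads) is the TCP; z points along the fingers, y is the line along which they close (so a half turn about z gives the same grasp; the last joint's range is limited). The gripper opens to 85 mm and grips with 20 to 120 N. Pads are 22 mm wide; open, the fingers measure 114 mm over their backs; the gripper's body (76 mm by 85 mm) begins 54 mm behind the grasp point. The pads swing forward as they close: fully open they stand 13 mm farther back than shut.
Start: joints at [1.009, 0.286, 1.577, -0, 1.279, -0.15], TCP at [0.27, 0.619, 0.222] pointing down, gripper open.
Joint ranges: [-2.77, 2.77], [-0.9, 2.22], [0.21, 2.48], [-1.53, 4.67], [0.24, 2.81], [-2.84, 2.84]. Speed limits (rad/s): [2.79, 2.79, 3.14, 3.14, 3.14, 3.14].

### API

Orientations are given as a unit quaternion [x, y, z, w].
In Python, from plant import ctrl, imaging gives the robot as it stands. The module is installed in compiled form; this text tells all that it offers.
- The arm moves only by the shell command python3 -m handwheel 'ROWS' [OPENING] [FORCE]. ROWS is JSON, one flat list of numbers, 6 for each row, row after row: the shift along the world's x, y, z in units of 150 mm (1.0 is 150 mm), then the turn, a rotation vector about the world's x, y, z in units of 90 degrees (1.0 is 90 degrees). In form: [tx, ty, tz, rx, ry, rz, tx, ty, tz, rx, ry, rz, ...]. A call has 1 to 5 rows; each row shifts and turns the commanded pose from where the row before left it; what a row does not reach is not made up. A row lasts 1/12 s, in which the tool goes at most 41.7 mm and 7.16 degrees, less where a joint would pass 70% of its speed; a pose out of reach is approached as far as the arm can. A call with a number of a shift or a turn outside -1 to 1 is refused whole. A call with a gripper value outside its range is refused whole. OPENING is the opening, from 0 (shut) to 1 (fully open), set as the call begins (- or left out, the last holds). The fingers move at their own pace and stop on an object; FORCE is the grip in N (left out, the last holds). Time passes only in rows, so rows that do not move let the fingers close. It gives the time, the measured TCP pose, the force, the opening and the grip force at its end, in the units of the state.
- ctrl.get_state(): the state, without advancing time (a new reading comes with each control period).
- imaging.read_camera(name): name is "scene" or "side" or "wrist"; returns (picture, depth): 384x512x3 uint8, blue, green, red; 384x512 float32, m along the optical axis (not along the pixel's ray), 0 where there is no reading.
- imaging.get_calibration(name): a dict with "fovy" (degrees; the focal length in pixels is half the picture's height over the tangent of half this angle, whatever the lens; pixels are square), "cx", "cy" (the principal point, pixels), "distortion" ([k1, k2, p1, p2, k3] as OpenCV has them; the pictures are not rectified), "R" (3x3) and "t" (3): a world point X has camera coordinates R X + t. Camera axes: x right, y down, z forward; pixel columns grow to the right and rows downward; lengths in m; the calibration is good to about 2 mm. A picture is of the moment at which its call begins: read the wrist's pose just before it. get_calibration takes no time and is no camera call; for the wrist camera it gives the pose at the moment of the call.
- ctrl.sign_off(): hands the job in; it is judged then, once.
The state is a dict: "time": time; "qpos": joint angles; "dq": joint speeds; "joint_efforts": joint torques, N m; "eef_pos": TCP position; "tcp_rot": TCP orientation; "contact_force": force on the tool from outside, world axes, zero at the start; "wrist_torque": the same for the moment, N m; "opening": opening from 0.0 (shut) to 1.0 (fully open); "finger_force": force on a finger pad.
Only numpy, scipy, OpenCV 4.12 (cv2) and the standard library are available. Lean on these libraries where they do the work, as an engineer would, in place of code of your own. Each camera call takes 0.05 s, during which the arm holds its last target. There are 200 camera calls.

## Working session

There is one attempt and no reset: what is moved stays moved. The work goes in short steps, Python scripts to look and compute and a shell command to move; the robot and the scene stay as the last step left them, time stands still between calls to the robot, and variables do not carry over. Pictures are saved under pics/ and viewed, at most 12 in all, crops included, and the job is handed in when it is done.

```bash
mkdir -p pics; cat > h.py <<'E'
import numpy as np, cv2
from plant import ctrl, imaging
def K(c): 
    f=192/np.tan(np.radians(c['fovy'])/2); return np.array([[f,0,c['cx']],[0,f,c['cy']],[0,0,1.]])
def ray(c,px):
    p=cv2.undistortPoints(np.array(px,float).reshape(-1,1,2),K(c),np.array(c['distortion'],float)).reshape(-1,2)
    R=np.array(c['R']);t=np.array(c['t']); d=np.c_[p,np.ones(len(p))]@R
    return -R.T@t,d
def onplane(c,px,z):
    o,d=ray(c,px); return o+d*((z-o[2])/d[:,2])[:,None]
def cloud(c,dep):
    v,u=np.mgrid[0:384,0:512]; o,d=ray(c,np.c_[u.ravel(),v.ravel()])
    return (o+d*dep.reshape(-1,1)).reshape(384,512,3)
E
python3 - <<'E'
from h import *
import pickle
D={}
for n in('scene','side','wrist'):
    c=imaging.get_calibration(n); p,d=imaging.read_camera(n); D[n]=(c,p,d)
    cv2.imwrite(f'pics/{n}0.png',p); print(n,c['fovy'],-np.array(c['R']).T@c['t'],np.array(c['R'])[2])
pickle.dump(D,open('d0.pkl','wb'))
a=cv2.vconcat([D['scene'][1],D['side'][1]]); cv2.imwrite('pics/two.png',cv2.resize(a,(512,768))[:, :])
print(ctrl.get_state())
E
```

```text
scene 55.76235016788837 [ 0.86653634 -0.53747055  0.73298154] [-0.36167478  0.5740029  -0.73465096]
side 50.40149656474552 [0.30843071 0.57816121 0.95049244] [ 0.23991817 -0.58700273 -0.77321864]
wrist 61.70586337594021 [0.1936636  0.65182824 0.37320417] [ 0.29728652 -0.13178101 -0.9456503 ]
{'time': 0.15, 'qpos': array([ 1.00900061e+00,  2.86983224e-01,  1.57784592e+00, -4.26159540e-06,
        1.27859068e+00, -1.49992553e-01]), 'dq': array([ 0.00146822, -0.00363394, -0.00306   , -0.00089025,  0.00237899,
       -0.00120944]), 'joint_efforts': array([ 1.22848316e-03, -4.06603181e+01, -2.93139929e+01, -1.76681106e-04,
        3.99924786e-03, -1.73923604e-05]), 'eef_pos': array([0.26986218, 0.61813232, 0.22084809]), 'tcp_rot': array([ 2.04449093e-01,  9.78876771e-01, -8.57049268e-04, -3.16408188e-04]), 'contact_force': array([-0.50041742, -0.62630823,  1.32554248]), 'wrist_torque': array([0.03538968, 0.0448684 , 0.02008834]), 'finger_force': 0.0, 'opening': 0.999202480276021}
```

View pics/scene0.png

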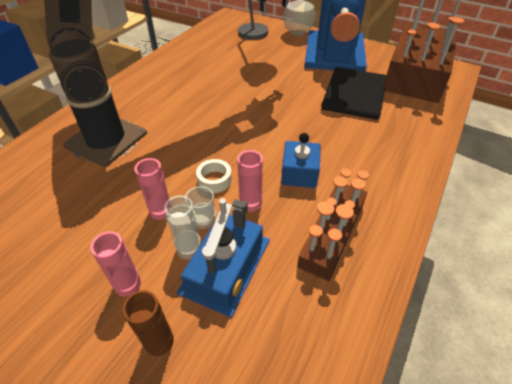

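View pics/side0.png

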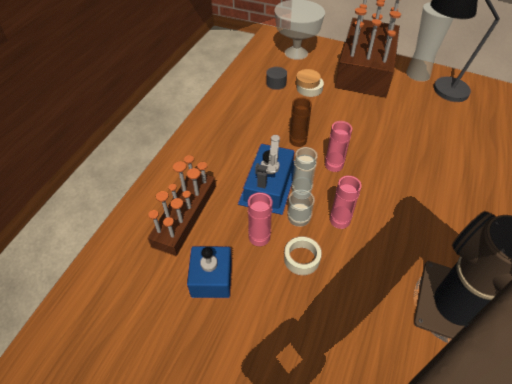

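The clear vase is at scene (182,227) and side (304,170). The possible mix-ups, in scene pixels, are the tumbler (200,207), the pink vases (152,188), (251,180) and (117,263), and the brown one (150,322). I choose the clear tall one and check it in a close crop.

```bash
python3 - <<'E'
from h import *
import pickle
D=pickle.load(open('d0.pkl','rb'))
a=cv2.resize(D['scene'][1][180:320,130:280],None,fx=2.66,fy=2.66*1.07,interpolation=2)
b=cv2.resize(D['side'][1][120:260,230:360],(400,a.shape[0]),interpolation=2)
a=cv2.resize(a,(400,a.shape[0]))
cv2.imwrite('pics/crop1.png',cv2.hconcat([a,b])); print(a.shape)
for n,b in(('scene',[(240,175,60,30)]),('side',0)):
    c,p,d=D[n]; P=cloud(c,d)
    hsv=cv2.cvtColor(p,cv2.COLOR_BGR2HSV)
    m={'blue':cv2.inRange(hsv,(105,120,40),(125,255,255)),'pink':cv2.inRange(hsv,(160,80,80),(176,255,255))}
    for k,mm in m.items():
        nn,l,st,ce=cv2.connectedComponentsWithStats(mm)
        for i in range(1,nn):
            if st[i][4]>150:
                q=P[(l==i)&(d>0)]
                print(n,k,ce[i].round(),st[i][4],np.percentile(q,[3,50,97],axis=0).round(3).tolist())
                if k=='blue':
                    for lo,hi in((.062,.08),):
                        t=q[(q[:,2]>lo)&(q[:,2]<hi)]
                        if len(t)>50: print('  top',len(t),[np.round(x,3) for x in cv2.minAreaRect(t[:,:2].astype(np.float32)*1000)])
E
```

```text
(398, 400, 3)
scene blue [335.  40.] 2543 [[0.309, 0.736, 0.017], [0.448, 0.784, 0.061], [0.549, 0.963, 0.256]]
  top 180 [array([450.504, 813.676]), array([157.522, 115.102]), np.float64(21.586)]
scene blue [13. 54.] 1599 [[-1.069, 0.207, -0.19], [-1.013, 0.314, -0.088], [-1.003, 0.386, 0.028]]
scene blue [301. 166.] 1242 [[0.559, 0.1, 0.014], [0.618, 0.128, 0.073], [0.66, 0.209, 0.077]]
  top 770 [array([603.809, 161.838]), array([ 92.917, 106.898]), np.float64(22.401)]
scene blue [224. 270.] 3965 [[0.543, -0.296, 0.007], [0.616, -0.245, 0.069], [0.653, -0.109, 0.072]]
  top 2378 [array([ 587.229, -194.085]), array([107.062, 188.75 ]), np.float64(6.351)]
side blue [272. 179.] 1621 [[0.519, -0.272, 0.007], [0.555, -0.151, 0.069], [0.636, -0.09, 0.074]]
  top 1080 [array([ 585.093, -188.412]), array([105.347, 189.244]), np.float64(7.295)]
side blue [210. 274.] 1690 [[0.543, 0.119, 0.019], [0.589, 0.196, 0.075], [0.65, 0.233, 0.079]]
  top 1307 [array([600.816, 169.998]), array([ 98.491, 108.787]), np.float64(22.567)]
side pink [337. 148.] 668 [[0.398, -0.361, 0.018], [0.421, -0.317, 0.099], [0.446, -0.312, 0.16]]
side pink [344. 203.] 805 [[0.324, -0.161, 0.022], [0.347, -0.114, 0.111], [0.372, -0.108, 0.16]]
side pink [259. 217.] 1005 [[0.511, -0.022, 0.023], [0.534, 0.022, 0.129], [0.564, 0.034, 0.162]]
```

View pics/crop1.png

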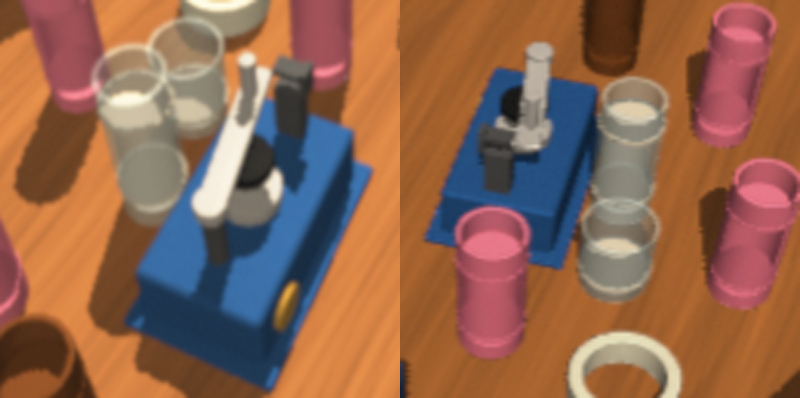

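```bash
python3 - <<'E'
from h import *
import pickle
D=pickle.load(open('d0.pkl','rb'))
s,w=D['scene'][0],D['side'][0]
for n,c,pv,pt in(('scene',s,(178.8,206.4),(200.1,197.6)),('side',w,(306,157),(300.9,201.6))):
    print(n,'vase',onplane(c,[pv],.16).round(3),'tumbler',onplane(c,[pt],.085).round(3))
yaw=.12;pc=np.array([.586,-.191]);R=np.array([[np.cos(yaw),-np.sin(yaw)],[np.sin(yaw),np.cos(yaw)]])
print('pin',pc+R@[0,-.055],'catch',pc+R@[0,.073])
for n,c,px in(('scene',s,(223,202)),('side',w,(275.3,138.5))):
    q=onplane(c,[px],.176); print('post',n,q.round(3),'in pump',(R.T@(q[0,:2]-pc)).round(3))
# scene catch top
print('catch', (R.T@(onplane(s,[(130+295*.375,180+68*.352)],.146)[0,:2]-pc)).round(3))
# tape, and pink/brown rims in the scene
print('tape',onplane(w,[(303,252)],.038),'brown',onplane(w,[(302,102)],.16))
for px in((149,164),(250,157),(107,240),(143,300)): print(px,onplane(s,[px],.16).round(3))
E
```

```text
scene vase [[ 0.486 -0.2    0.16 ]] tumbler [[ 0.463 -0.108  0.085]]
side vase [[ 0.481 -0.187  0.16 ]] tumbler [[ 0.458 -0.094  0.085]]
pin [ 0.59258417 -0.24560447] catch [ 0.57726101 -0.11852497]
post scene [[ 0.567 -0.154  0.176]] in pump [-0.014  0.039]
post side [[ 0.579 -0.206  0.176]] in pump [-0.009 -0.014]
catch [0.009 0.071]
tape [[0.40723342 0.02438088 0.038     ]] brown [[ 0.56702398 -0.40844665  0.16      ]]
(149, 164) [[ 0.345 -0.133  0.16 ]]
(250, 157) [[0.536 0.005 0.16 ]]
(107, 240) [[ 0.418 -0.338  0.16 ]]
(143, 300) [[ 0.563 -0.395  0.16 ]]
```

The crop confirms the tall clear glass vase, with the short tumbler beside it. Its rim is about (179,206) in scene and (306,157) in side. I'll move above it and look again with the wrist camera.

```bash
python3 -m handwheel '[0.14,-0.23,0.1,0,0,0.053, 0.14,-0.23,0.1,0,0,0.053, 0.14,-0.23,0.1,0,0,0.053, 0.14,-0.23,0.1,0,0,0.053, 0.14,-0.23,0.1,0,0,0.053]' 1
python3 -m handwheel '[0.14,-0.23,0.1,0,0,0, 0.14,-0.23,0.1,0,0,0, 0.14,-0.23,0.1,0,0,0, 0.14,-0.23,0.1,0,0,0, 0.14,-0.23,0.1,0,0,0]'
python3 -m handwheel '[0,-0.27,0,0,0,0, 0,-0.27,0,0,0,0, 0,-0.27,0,0,0,0, 0,-0.27,0,0,0,0, 0,-0.27,0,0,0,0]'
python3 -m handwheel '[0,-0.27,0,0,0,0, 0,-0.27,0,0,0,0, 0,-0.27,0,0,0,0, 0,-0.2,0,0,0,0, 0,-0.1,0,0,0,0]'
```

```text
time: 0.57
eef_pos: [0.372, 0.4501, 0.2946]
tcp_rot: [-0.005, 1.0, -0.0, -0.0]
contact_force: [1.4, 0.5, -0.7]
opening: 1.003
finger_force: 0.0
time: 0.98
eef_pos: [0.4736, 0.2831, 0.3675]
tcp_rot: [-0.002, 1.0, -0.0, -0.0]
contact_force: [1.2, -0.2, -0.2]
opening: 1.0
finger_force: 0.0
time: 1.4
eef_pos: [0.4726, 0.0807, 0.3667]
tcp_rot: [-0.002, 1.0, 0.0, -0.0]
contact_force: [1.6, -0.0, 0.4]
opening: 0.999
finger_force: 0.0
time: 1.82
eef_pos: [0.4727, -0.0874, 0.3665]
tcp_rot: [-0.0, 1.0, -0.0, -0.0]
contact_force: [0.3, 0.5, -0.1]
opening: 1.0
finger_force: 0.0
```

```bash
python3 - <<'E'
from h import *
import pickle
c=imaging.get_calibration('wrist'); p,d=imaging.read_camera('wrist'); pickle.dump((c,p,d),open('w1.pkl','wb'))
cv2.imwrite('pics/w1.png',p); print(-np.array(c['R']).T@c['t'],np.array(c['R']).round(2).tolist())
P=cloud(c,d); q=P[(d>0)&(P[:,:,2]>.05)]
yaw=.12;pc=np.array([.586,-.191]);R=np.array([[np.cos(yaw),-np.sin(yaw)],[np.sin(yaw),np.cos(yaw)]])
L=np.c_[(q[:,:2]-pc)@R,q[:,2]]
for lo,hi in((.065,.075),(.132,.14),(.170,.182),(.142,.15)):
    t=L[(L[:,2]>lo)&(L[:,2]<hi)&(abs(L[:,0])<.07)&(abs(L[:,1])<.12)]
    if len(t): print(lo,len(t),t.min(0).round(3),t.mean(0).round(3),t.max(0).round(3))
E
```

```text
[ 0.38945376 -0.08730604  0.51907766] [[-0.0, 1.0, -0.0], [0.95, 0.0, 0.32], [0.32, -0.0, -0.95]]
0.065 4815 [-0.055 -0.094  0.065] [-0.014  0.005  0.07 ] [0.055 0.094 0.075]
0.132 1347 [-0.032 -0.064  0.132] [-0.012  0.009  0.136] [0.02 0.08 0.14]
0.17 120 [-0.024  0.037  0.17 ] [-0.018  0.044  0.175] [-0.01   0.05   0.178]
0.142 358 [-0.023 -0.067  0.142] [0.002 0.046 0.146] [0.023 0.08  0.15 ]
```

View pics/w1.png

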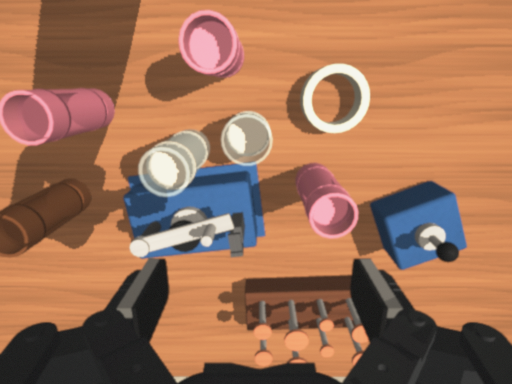

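Wrist view: vase rim at (168,168), tumbler (247,139), hasp strap from (138,246) to (240,220) with its post at (206,237), catch at (236,240).

```bash
python3 - <<'E'
from h import *
import pickle
c,p,d=pickle.load(open('w1.pkl','rb'))
print('vase',onplane(c,[(168,168)],.16),'tumbler',onplane(c,[(247,139)],.085),'tape',onplane(c,[(336,98)],.038))
P=cloud(c,d); 
q=P[130:200,130:215].reshape(-1,3); t=q[(q[:,2]>.15)&(q[:,2]<.17)]; print(len(t),t.min(0),t.max(0))
f=K(c)[0,0]; print('rinse',onplane(c,[(447,252)],.13),'head',onplane(c,[(189,228)],.12))
E
```

```text
vase [[ 0.48021419 -0.19238779  0.16      ]] tumbler [[ 0.45879165 -0.1041542   0.085     ]] tape [[0.40731155 0.02233145 0.038     ]]
877 [ 0.45467399 -0.22638051  0.15009175] [ 0.51343263 -0.16731864  0.16312683]
rinse [[0.60480646 0.1689172  0.13      ]] head [[ 0.57425434 -0.18306096  0.12      ]]
```

```bash
python3 -m handwheel '[0.025,-0.24,0,0,0,0, 0.025,-0.24,0,0,0,0, 0.02,-0.237,0,0,0,0, 0,0,-0.25,0,0,0, 0,0,-0.25,0,0,0]' 1
python3 -m handwheel '[0,0,-0.25,0,0,0, 0,0,-0.25,0,0,0, 0,0,-0.25,0,0,0, 0,0,-0.2,0,0,0, 0,0,-0.16,0,0,0]'
python3 -m handwheel '[0,0,0,0,0,0, 0,0,0,0,0,0]'
```

```text
time: 2.28
eef_pos: [0.4849, -0.1939, 0.2936]
tcp_rot: [-0.001, 1.0, -0.002, 0.003]
contact_force: [0.3, 0.0, -0.6]
opening: 0.998
finger_force: 0.0
time: 2.7
eef_pos: [0.4822, -0.19, 0.1221]
tcp_rot: [-0.002, 1.0, 0.001, -0.002]
contact_force: [-0.4, 0.1, -0.4]
opening: 0.994
finger_force: 0.0
time: 2.87
eef_pos: [0.4829, -0.1906, 0.1243]
tcp_rot: [-0.002, 1.0, 0.001, -0.002]
contact_force: [0.0, -0.3, 0.9]
opening: 1.004
finger_force: 0.0
```

```bash
python3 -m handwheel '[0,-0.02,0,0,0,0, 0,0,0,0,0,0, 0,0,0,0,0,0, 0,0,0,0,0,0, 0,0,0,0,0,0]' 0.5 35
python3 -m handwheel '[0,0,0,0,0,0, 0,0,0,0,0,0, 0,0,0,0,0,0, 0,0,0,0,0,0, 0,0,0,0,0,0]'
```

```text
time: 3.28
eef_pos: [0.4856, -0.1961, 0.1288]
tcp_rot: [-0.002, 1.0, -0.002, 0.003]
contact_force: [0.2, -2.1, 6.8]
opening: 0.699
finger_force: 37.8
time: 3.7
eef_pos: [0.4856, -0.196, 0.1288]
tcp_rot: [-0.002, 1.0, -0.002, 0.003]
contact_force: [-0.5, -0.2, 6.2]
opening: 0.695
finger_force: 37.8
```

```bash
python3 -m handwheel '[0,0,0.1,0,0,0, 0,0,0.2,0,0,0, 0,0,0.2,0,0,0, 0,0,0.2,0,0,0, 0,0,0.2,0,0,0]'
python3 -m handwheel '[0,0,0.2,0,0,0, 0,0,0.15,0,0,0, 0,0.1,0,0,0,0, -0.02,0.15,0,0,0,0, -0.04,0.2,0,0,0,0]'
```

```text
time: 4.12
eef_pos: [0.4828, -0.194, 0.2609]
tcp_rot: [-0.002, 1.0, 0.001, -0.001]
contact_force: [0.4, 0.5, -3.9]
opening: 0.701
finger_force: 39.6
time: 4.53
eef_pos: [0.474, -0.1266, 0.3114]
tcp_rot: [-0.001, 1.0, 0.001, -0.001]
contact_force: [-0.5, -0.0, -4.5]
opening: 0.693
finger_force: 39.6
```

```bash
python3 -m handwheel '[-0.04,0.2,0,0,0,0, -0.04,0.2,0,0,0,0, -0.04,0.2,0,0,0,0, -0.04,0.2,0,0,0,0, 0,0.2,0,0,0,0]'
python3 -m handwheel '[0,0.2,0,0,0,0, 0,0.2,0,0,0,0, 0,0.2,0,0,0,0, 0,0.15,0,0,0,0, 0,0.1,0,0,0,0]'
python3 -m handwheel '[0,0.05,0,0,0,0, 0,0,-0.1,0,0,0, 0,0,-0.2,0,0,0, 0,0,-0.2,0,0,0, 0,0,-0.2,0,0,0]'
```

```text
time: 4.95
eef_pos: [0.4482, 0.0251, 0.3107]
tcp_rot: [-0.002, 1.0, 0.001, -0.002]
contact_force: [-0.8, 0.7, -4.0]
opening: 0.697
finger_force: 39.6
time: 5.37
eef_pos: [0.4487, 0.1532, 0.3106]
tcp_rot: [-0.003, 1.0, 0.001, -0.002]
contact_force: [-0.2, -0.3, -4.4]
opening: 0.694
finger_force: 39.7
time: 5.78
eef_pos: [0.4496, 0.1578, 0.2058]
tcp_rot: [-0.002, 1.0, -0.0, -0.001]
contact_force: [0.4, -0.0, -3.8]
opening: 0.698
finger_force: 39.7
```

```bash
python3 -m handwheel '[0,0,-0.2,0,0,0, 0,0,-0.15,0,0,0, 0,0,-0.08,0,0,0, 0,0,-0.03,0,0,0, 0,0,0,0,0,0]'
python3 -m handwheel '[0,0,-0.02,0,0,0, 0,0,-0.02,0,0,0]'
```

```text
time: 6.2
eef_pos: [0.4499, 0.1576, 0.1378]
tcp_rot: [-0.002, 1.0, -0.0, -0.001]
contact_force: [0.2, 0.4, -4.4]
opening: 0.697
finger_force: 39.7
time: 6.37
eef_pos: [0.4525, 0.1581, 0.135]
tcp_rot: [-0.002, 1.0, 0.0, 0.002]
contact_force: [-0.5, -0.2, -3.5]
opening: 0.697
finger_force: 39.7
```

```bash
python3 -m handwheel '[0,0,-0.015,0,0,0, 0,0,-0.015,0,0,0, 0,0,0,0,0,0]'
python3 -m handwheel '[0,0,-0.01,0,0,0, 0,0,-0.01,0,0,0, 0,0,0,0,0,0]'
```

```text
time: 6.62
eef_pos: [0.4511, 0.1579, 0.1289]
tcp_rot: [-0.002, 1.0, 0.0, 0.001]
contact_force: [-0.4, 0.1, -3.1]
opening: 0.694
finger_force: 39.7
time: 6.87
eef_pos: [0.4531, 0.158, 0.1289]
tcp_rot: [-0.002, 1.0, 0.0, 0.003]
contact_force: [-1.3, -1.3, 7.6]
opening: 0.698
finger_force: 40.6
```

```bash
python3 -m handwheel '[0,0,0.01,0,0,0, 0,0,0,0,0,0, 0,0,0,0,0,0, 0,0,0,0,0,0, 0,0,0,0,0,0]' 1
python3 -m handwheel '[0,0,0.08,0,0,0, 0,0,0.2,0,0,0, 0,0,0.25,0,0,0, 0,0,0.25,0,0,0, 0,0,0.25,0,0,0]'
python3 - <<'E'
from h import *
c=imaging.get_calibration('side'); p,d=imaging.read_camera('side')
cv2.imwrite('pics/s2.png',p)
E
```

```text
time: 7.28
eef_pos: [0.4506, 0.1579, 0.1268]
tcp_rot: [-0.002, 1.0, 0.0, -0.0]
contact_force: [-0.7, -0.6, 0.2]
opening: 1.003
finger_force: 0.0
time: 7.7
eef_pos: [0.4502, 0.1578, 0.2826]
tcp_rot: [-0.002, 1.0, -0.0, -0.001]
contact_force: [1.4, -0.7, 0.9]
opening: 0.997
finger_force: 0.0
```

View pics/s2.png

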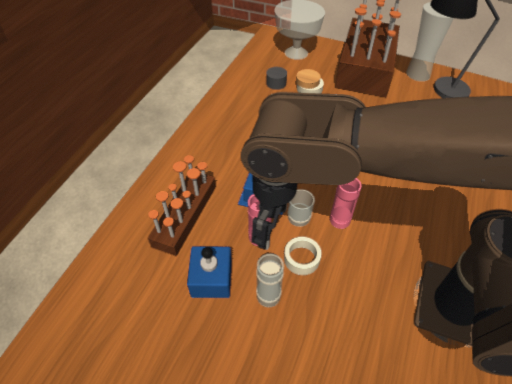

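Side view: the vase stands upright at (269,277), well away from the pump, and the tumbler (300,207) and tape (303,255) are undisturbed. The post is at roughly 0.18 rad, so I'll go to its +x side with closed fingers.

```bash
python3 -m handwheel '[0.113,-0.224,0,0,0,0, 0.113,-0.224,0,0,0,0, 0.113,-0.224,0,0,0,0, 0.113,-0.224,0,0,0,0, 0.113,-0.224,0,0,0,0]' 0
python3 -m handwheel '[0.113,-0.224,0,0,0,0, 0.113,-0.224,0,0,0,0, 0.113,-0.224,0,0,0,0, 0.113,-0.224,0,0,0,0, 0,0,0,0,0,0]'
python3 - <<'E'
from h import *
c=imaging.get_calibration('wrist'); p,d=imaging.read_camera('wrist'); cv2.imwrite('pics/w3.png',p)
E
```

```text
time: 8.17
eef_pos: [0.5359, -0.0117, 0.2811]
tcp_rot: [-0.002, 1.0, 0.0, 0.0]
contact_force: [0.5, -0.1, -0.3]
opening: 0.296
finger_force: 0.0
time: 8.58
eef_pos: [0.6047, -0.1503, 0.2797]
tcp_rot: [0.0, 1.0, -0.001, -0.0]
contact_force: [-0.6, 0.5, -0.8]
opening: 0.006
finger_force: 0.0
```

View pics/w3.png

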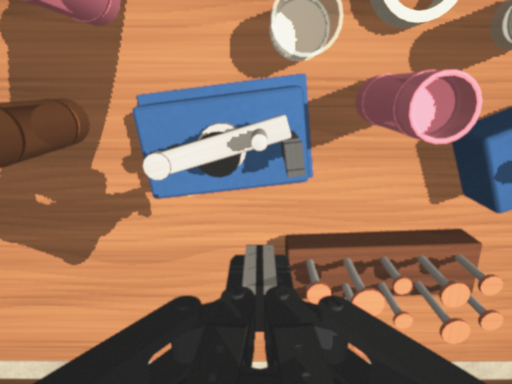

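Wrist view: the hasp lies askew from (158,166) to (285,125), with its post at (259,142). It is short of the catch at (294,157). I'll descend and push.

```bash
python3 -m handwheel '[0,0,-0.25,0,0,0, 0,0,-0.25,0,0,0, 0,0,-0.15,0,0,0, 0,0,-0.05,0,0,0, 0,0,0,0,0,0]'
python3 -m handwheel '[-0.06,0,0,0,0,0, -0.06,0,0,0,0,0, -0.06,0,0,0,0,0, -0.06,0,0,0,0,0, -0.06,0,0,0,0,0]'
```

```text
time: 9.05
eef_pos: [0.6014, -0.1429, 0.1733]
tcp_rot: [-0.003, 1.0, 0.001, -0.003]
contact_force: [-1.2, 0.6, 0.4]
opening: -0.0
finger_force: 0.0
time: 9.47
eef_pos: [0.5577, -0.1447, 0.178]
tcp_rot: [-0.002, 1.0, -0.001, 0.001]
contact_force: [1.3, -0.8, -0.4]
opening: 0.002
finger_force: 0.0
```

```bash
python3 -m handwheel '[-0.055,-0.03,0,0,0,0, -0.055,-0.035,0,0,0,0, -0.05,-0.045,0,0,0,0, -0.047,-0.045,0,0,0,0, -0.045,-0.05,0,0,0,0]'
python3 -m handwheel '[-0.045,-0.05,0,0,0,0, -0.044,-0.054,0,0,0,0, -0.03,-0.062,0,0,0,0, -0.027,-0.062,0,0,0,0, -0.025,-0.061,0,0,0,0]'
python3 -m handwheel '[-0.01,-0.04,0,0,0,0, -0.005,-0.027,0,0,0,0, 0,0,0,0,0,0]'
python3 - <<'E'
from h import *
c=imaging.get_calibration('wrist'); p,d=imaging.read_camera('wrist'); cv2.imwrite('pics/w4.png',p)
E
```

```text
time: 9.88
eef_pos: [0.5197, -0.1762, 0.1765]
tcp_rot: [-0.002, 1.0, -0.0, 0.0]
contact_force: [-0.7, -0.6, -0.2]
opening: 0.002
finger_force: 0.0
time: 10.3
eef_pos: [0.4944, -0.2197, 0.1765]
tcp_rot: [-0.002, 1.0, -0.0, 0.0]
contact_force: [-0.8, 0.3, -0.0]
opening: -0.0
finger_force: 0.0
time: 10.55
eef_pos: [0.4925, -0.2296, 0.1765]
tcp_rot: [-0.002, 1.0, -0.0, 0.0]
contact_force: [-0.0, -0.3, -0.2]
opening: -0.0
finger_force: 0.0
```

View pics/w4.png

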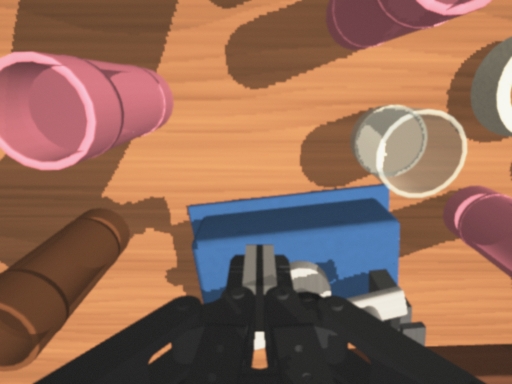

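The strap end still shows near the catch at (385,305), so the post slipped away. I'll rise and measure.

```bash
python3 -m handwheel '[0,0,0.25,0,0,0, 0,0,0.25,0,0,0, -0.1,0.1,0.25,0,0,0, -0.1,0.1,0.1,0,0,0, 0,0,0,0,0,0]'
python3 - <<'E'
from h import *
c=imaging.get_calibration('wrist'); p,d=imaging.read_camera('wrist'); cv2.imwrite('pics/w5.png',p)
P=cloud(c,d); q=P[(d>0)&(P[:,:,2]>.05)]
yaw=.12;pc=np.array([.586,-.191]);R=np.array([[np.cos(yaw),-np.sin(yaw)],[np.sin(yaw),np.cos(yaw)]])
L=np.c_[(q[:,:2]-pc)@R,q[:,2]]
for lo,hi in((.065,.075),(.132,.139),(.155,.168),(.170,.182),(.142,.15)):
    t=L[(L[:,2]>lo)&(L[:,2]<hi)&(abs(L[:,0])<.11)&(abs(L[:,1])<.12)]
    if len(t): print(lo,len(t),t.min(0).round(3),t.mean(0).round(3),t.max(0).round(3))
E
```

```text
time: 11.02
eef_pos: [0.4639, -0.1982, 0.309]
tcp_rot: [-0.003, 1.0, -0.002, 0.004]
contact_force: [1.1, 0.4, 0.6]
opening: -0.0
finger_force: 0.0
0.065 5786 [-0.11  -0.095  0.065] [-0.024 -0.001  0.07 ] [0.054 0.12  0.075]
0.132 737 [-0.032 -0.067  0.132] [-0.019  0.034  0.136] [0.021 0.072 0.139]
0.155 83 [-0.024  0.036  0.155] [-0.022  0.042  0.162] [-0.015  0.05   0.168]
0.17 155 [-0.024  0.036  0.17 ] [-0.018  0.043  0.175] [-0.01   0.05   0.178]
0.142 471 [-0.024 -0.066  0.142] [0.001 0.046 0.146] [0.022 0.08  0.15 ]
```

View pics/w5.png

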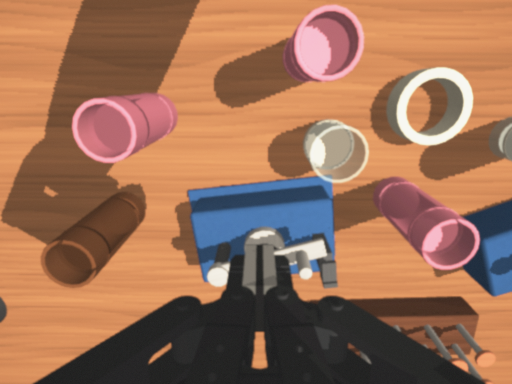

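```bash
python3 - <<'E'
from h import *
s=ctrl.get_state(); c=imaging.get_calibration('wrist'); p,d=imaging.read_camera('wrist')
P=cloud(c,d); 
print(s['eef_pos'],s['tcp_rot'])
for v in range(240,300,8): print(v,[P[v,u].round(3).tolist() for u in (251,256,268)],d[v,256])
print('post',P[266:276:4,304].round(3).tolist())
for n in('scene','side'):
    cc=imaging.get_calibration(n); pp,dd=imaging.read_camera(n); Q=cloud(cc,dd); cv2.imwrite(f'pics/{n}6.png',pp)
    pix=cv2.projectPoints(np.array([[.563,-.150,.176],[*s['eef_pos'][:2],s['eef_pos'][2]-.019]]),cv2.Rodrigues(np.array(cc['R']))[0],np.array(cc['t'],float),K(cc),np.array(cc['distortion'],float))[0].reshape(-1,2)
    print(n,pix.round(1).tolist())
E
```

```text
[ 0.4638017  -0.19863374  0.30598168] [-0.00301395  0.99999028 -0.0017343   0.00270945]
240 [[0.572, -0.209, 0.086], [0.572, -0.203, 0.086], [0.571, -0.187, 0.086]] 0.414606
248 [[0.453, -0.202, 0.324], [0.453, -0.2, 0.324], [0.453, -0.194, 0.324]] 0.15058167
256 [[0.453, -0.202, 0.331], [0.453, -0.2, 0.331], [0.453, -0.195, 0.331]] 0.14411227
264 [[0.453, -0.202, 0.338], [0.453, -0.2, 0.338], [0.453, -0.195, 0.339]] 0.13742264
272 [[0.453, -0.202, 0.345], [0.454, -0.2, 0.343], [0.453, -0.195, 0.344]] 0.13292602
280 [[0.453, -0.202, 0.35], [0.453, -0.2, 0.351], [0.453, -0.195, 0.35]] 0.12551433
288 [[0.454, -0.202, 0.353], [0.454, -0.2, 0.353], [0.453, -0.195, 0.354]] 0.12389628
296 [[0.451, -0.201, 0.363], [0.458, -0.2, 0.353], [0.452, -0.195, 0.362]] 0.124603696
post [[0.558, -0.152, 0.169], [0.558, -0.153, 0.177], [0.562, -0.153, 0.178]]
scene [[222.5, 199.8], [159.1, 157.0]]
side [[273.2, 153.4], [319.0, 120.1]]
```

```bash
python3 - <<'E'
import cv2
a=cv2.imread('pics/scene6.png')[120:300,130:330]; cv2.imwrite('pics/c6.png',cv2.resize(a,None,fx=3,fy=3,interpolation=2))
E
```

```text
(no output)
```

View pics/c6.png

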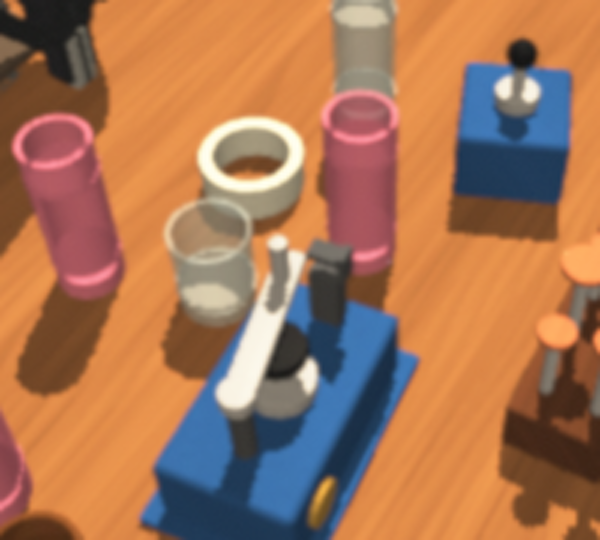

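The scene crop shows the hasp unmoved (post at crop (277,243)). The fingertips at crop (85,83) sit about 36 mm higher than the stated tip offset implies, and the wrist depth agrees: shut tips at eef z + 0.017. The push passed over the post, so I'll redo it 36 mm lower.

```bash
python3 -m handwheel '[0.23,0.09,0,0,0,0, 0.23,0.09,0,0,0,0, 0.23,0.09,0,0,0,0, 0.23,0.08,0,0,0,0, 0,0,0,0,0,0]'
python3 -m handwheel '[0,0,-0.25,0,0,0, 0,0,-0.25,0,0,0, 0,0,-0.25,0,0,0, 0,0,-0.2,0,0,0, 0,0,-0.13,0,0,0]'
python3 -m handwheel '[0,0,0,0,0,0, -0.06,0,0,0,0,0, -0.06,0,0,0,0,0, -0.06,0,0,0,0,0]'
python3 -m handwheel '[-0.06,0,0,0,0,0, -0.06,-0.02,0,0,0,0]'
```

```text
time: 11.63
eef_pos: [0.6047, -0.1446, 0.2977]
tcp_rot: [-0.004, 1.0, 0.002, -0.002]
contact_force: [-1.2, 0.0, -0.5]
opening: 0.004
finger_force: 0.0
time: 12.05
eef_pos: [0.5977, -0.1457, 0.1336]
tcp_rot: [-0.002, 1.0, 0.002, -0.005]
contact_force: [-0.7, 0.7, -0.9]
opening: 0.0
finger_force: 0.0
time: 12.38
eef_pos: [0.5745, -0.1475, 0.1428]
tcp_rot: [-0.002, 1.0, -0.001, 0.002]
contact_force: [0.5, -0.4, -0.0]
opening: -0.001
finger_force: 0.5
time: 12.55
eef_pos: [0.556, -0.1498, 0.1427]
tcp_rot: [-0.002, 1.0, -0.001, 0.002]
contact_force: [1.7, -0.0, 0.5]
opening: -0.003
finger_force: 0.3
```

```bash
python3 -m handwheel '[-0.055,-0.03,0,0,0,0, -0.055,-0.035,0,0,0,0, -0.05,-0.04,0,0,0,0, -0.047,-0.045,0,0,0,0, -0.045,-0.05,0,0,0,0]'
python3 -m handwheel '[-0.045,-0.05,0,0,0,0, -0.04,-0.054,0,0,0,0, -0.027,-0.062,0,0,0,0, -0.025,-0.062,0,0,0,0, -0.02,-0.05,0,0,0,0]'
python3 -m handwheel '[-0.005,-0.03,0,0,0,0, 0,0,0,0,0,0, 0,0,0,0,0,0]'
python3 - <<'E'
from h import *
c=imaging.get_calibration('side'); p,d=imaging.read_camera('scene'); cv2.imwrite('pics/s7.png',cv2.resize(p[120:300,130:330],None,fx=3,fy=3))
E
```

```text
time: 12.97
eef_pos: [0.5183, -0.1809, 0.1415]
tcp_rot: [-0.002, 1.0, -0.001, 0.001]
contact_force: [1.9, 0.0, -0.1]
opening: 0.001
finger_force: 0.8
time: 13.38
eef_pos: [0.4939, -0.2222, 0.1403]
tcp_rot: [-0.002, 1.0, 0.0, -0.001]
contact_force: [0.8, 1.9, -1.0]
opening: -0.001
finger_force: 0.4
time: 13.63
eef_pos: [0.4939, -0.2262, 0.1406]
tcp_rot: [-0.002, 1.0, 0.0, -0.0]
contact_force: [0.7, 0.3, -0.9]
opening: -0.002
finger_force: 0.0
```

View pics/s7.png

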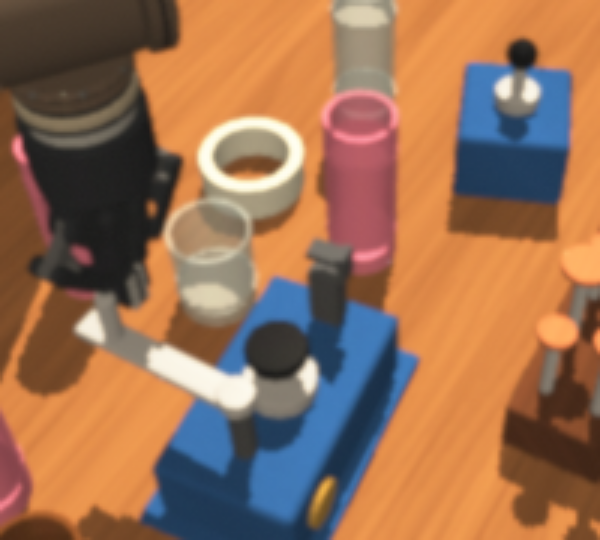

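The crop shows the hasp swung about a quarter turn, with its post at (108,315) and the head clear at (277,350). Next I go over the head and press.

```bash
python3 -m handwheel '[0,0.05,0.2,0,0,0, 0,0.05,0.2,0,0,0, 0.2,0.05,0,0,0,0, 0.2,0.05,0,0,0,0, 0.2,0.03,0,0,0,0]'
python3 -m handwheel '[0.013,0,-0.2,0,0,0, 0,0,-0.2,0,0,0, 0,0,-0.13,0,0,0, 0,0,0,0,0,0]'
```

```text
time: 14.1
eef_pos: [0.5856, -0.1904, 0.2024]
tcp_rot: [-0.003, 1.0, -0.001, 0.001]
contact_force: [-0.4, -0.4, -0.2]
opening: 0.002
finger_force: 0.0
time: 14.43
eef_pos: [0.5828, -0.189, 0.1152]
tcp_rot: [-0.003, 1.0, 0.002, -0.005]
contact_force: [0.4, 0.2, -1.3]
opening: 0.001
finger_force: 0.0
```

```bash
python3 -m handwheel '[0,0,-0.07,0,0,0, 0,0,-0.07,0,0,0, 0,0,-0.06,0,0,0, 0,0,0,0,0,0]'
python3 -m handwheel '[0,0,-0.03,0,0,0, 0,0,-0.02,0,0,0, 0,0,0,0,0,0]'
```

```text
time: 14.77
eef_pos: [0.5871, -0.1915, 0.0929]
tcp_rot: [-0.002, 1.0, -0.0, 0.001]
contact_force: [-2.3, 2.2, 8.7]
opening: -0.004
finger_force: 4.3
time: 15.02
eef_pos: [0.5873, -0.1916, 0.0886]
tcp_rot: [-0.002, 1.0, -0.0, 0.001]
contact_force: [-6.8, 3.9, 12.7]
opening: 0.003
finger_force: 6.7
```

```bash
python3 -m handwheel '[0,0,-0.03,0,0,0, 0,0,-0.03,0,0,0, 0,0,0,0,0,0]'
python3 -m handwheel '[0,0,-0.03,0,0,0, 0,0,-0.02,0,0,0, 0,0,0,0,0,0]'
```

```text
time: 15.27
eef_pos: [0.5876, -0.1918, 0.0882]
tcp_rot: [-0.003, 1.0, 0.0, -0.001]
contact_force: [-24.1, 10.0, 46.4]
opening: -0.002
finger_force: 23.7
time: 15.52
eef_pos: [0.5878, -0.1919, 0.0879]
tcp_rot: [-0.003, 1.0, 0.0, -0.002]
contact_force: [-36.5, 16.9, 75.9]
opening: -0.003
finger_force: 37.5
```

The head is on its stop: z holds at 0.088 while the force climbs. I'll release it fully.

```bash
python3 -m handwheel '[0,0,0.13,0,0,0, 0,0,0.15,0,0,0, 0,0,0.15,0,0,0, 0,0,0.1,0,0,0, 0,0,0,0,0,0]'
python3 - <<'E'
from h import *
for n in('scene',):
    c=imaging.get_calibration(n); p,d=imaging.read_camera(n)
    P=cloud(c,d); m=(p.max(2)<60)&(np.hypot(P[:,:,0]-.586,P[:,:,1]+.191)<.026)&(P[:,:,2]<.13)&(P[:,:,2]>.08)
    print(m.sum(),np.percentile(P[m][:,2],[5,50,90,98]) if m.any() else 0)
E
```

```text
time: 15.93
eef_pos: [0.5893, -0.193, 0.1534]
tcp_rot: [-0.002, 1.0, -0.003, 0.005]
contact_force: [0.9, 0.0, 0.8]
opening: -0.002
finger_force: 0.0
201 [0.11913574 0.12217995 0.1234084  0.12428236]
```

The head is measured back at 0.122 m. Second press now.

```bash
python3 -m handwheel '[0,0,-0.15,0,0,0, 0,0,-0.13,0,0,0, 0,0,-0.1,0,0,0, 0,0,-0.07,0,0,0, 0,0,-0.04,0,0,0]'
python3 -m handwheel '[0,0,-0.02,0,0,0, 0,0,0,0,0,0, 0,0,0,0,0,0]'
```

```text
time: 16.4
eef_pos: [0.5877, -0.1924, 0.0878]
tcp_rot: [-0.003, 1.0, 0.0, -0.002]
contact_force: [-34.4, 15.0, 86.6]
opening: 0.004
finger_force: 43.2
time: 16.65
eef_pos: [0.5877, -0.1923, 0.088]
tcp_rot: [-0.003, 1.0, -0.0, -0.002]
contact_force: [-31.8, 14.2, 71.3]
opening: -0.003
finger_force: 35.8
```

```bash
python3 -m handwheel '[0,0,0.15,0,0,0, 0,0,0.2,0,0,0, 0,0,0.25,0,0,0, 0,0,0.25,0,0,0, 0,0,0,0,0,0]'
python3 -m handwheel '[-0.16,-0.165,0,0,0,0, -0.16,-0.165,0,0,0,0, -0.16,-0.165,0,0,0,0, -0.16,-0.165,0,0,0,0, 0,0,0,0,0,0]'
python3 - <<'E'
from h import *
c=imaging.get_calibration('scene'); p,d=imaging.read_camera('scene')
P=cloud(c,d); q=P[(P[:,:,2]>.168)&(P[:,:,2]<.182)&(np.hypot(P[:,:,0]-.4926,P[:,:,1]+.2465)<.03)]
print(len(q),q.mean(0) if len(q) else 0, ctrl.get_state()['eef_pos'])
m=(p.max(2)<60)&(np.hypot(P[:,:,0]-.586,P[:,:,1]+.191)<.026)&(P[:,:,2]<.13)&(P[:,:,2]>.08); print(np.percentile(P[m][:,2],[50,95]))
cv2.imwrite('pics/s8.png',cv2.resize(p[120:300,130:330],None,fx=3,fy=3))
E
```

```text
time: 17.07
eef_pos: [0.5899, -0.1933, 0.2066]
tcp_rot: [-0.002, 1.0, -0.003, 0.007]
contact_force: [1.3, -0.7, 1.6]
opening: -0.004
finger_force: 0.0
time: 17.48
eef_pos: [0.4863, -0.2937, 0.196]
tcp_rot: [0.0, 1.0, -0.0, -0.002]
contact_force: [0.3, -0.4, 0.2]
opening: 0.002
finger_force: 0.0
46 [ 0.49474101 -0.25109047  0.17468555] [ 0.48787585 -0.29203935  0.1961263 ]
[0.12218634 0.12413006]
```

The head is up and the post is at (0.495,-0.251). I'll descend on its -y side and push back along the arc.

```bash
python3 -m handwheel '[0,0,-0.15,0,0,0, 0,0,-0.15,0,0,0, 0,0,-0.07,0,0,0, 0.02,0.05,0,0,0,0, 0.015,0.07,0,0,0,0]'
python3 -m handwheel '[0,0.06,0,0,0,0, -0.01,0.07,0,0,0,0, -0.007,0.07,0,0,0,0, 0.02,0.07,0,0,0,0, 0.024,0.065,0,0,0,0]'
python3 -m handwheel '[0.02,0.064,0,0,0,0, 0.04,0.06,0,0,0,0, 0.05,0.06,0,0,0,0, 0.045,0.058,0,0,0,0, 0.05,0.046,0,0,0,0]'
```

```text
time: 17.95
eef_pos: [0.4954, -0.2715, 0.1413]
tcp_rot: [-0.002, 1.0, 0.001, -0.001]
contact_force: [0.1, 0.4, 0.1]
opening: -0.001
finger_force: 0.0
time: 18.37
eef_pos: [0.4996, -0.221, 0.1433]
tcp_rot: [-0.002, 1.0, -0.001, 0.001]
contact_force: [0.4, -0.2, -0.4]
opening: 0.0
finger_force: 0.6
time: 18.78
eef_pos: [0.5306, -0.1779, 0.1421]
tcp_rot: [-0.002, 1.0, 0.0, -0.0]
contact_force: [-0.4, -1.2, -0.3]
opening: 0.0
finger_force: 0.4
```

```bash
python3 -m handwheel '[0.0,0.05,0,0,0,0, 0.02,0.05,0,0,0,0, 0.05,0.03,0,0,0,0, 0.05,0.03,0,0,0,0, 0.05,0.02,0,0,0,0]'
python3 -m handwheel '[0.04,0.02,0,0,0,0, 0.04,0.01,0,0,0,0, 0,0,0,0,0,0]'
```

```text
time: 19.2
eef_pos: [0.5559, -0.1513, 0.142]
tcp_rot: [-0.002, 1.0, 0.0, -0.0]
contact_force: [-0.2, -0.0, -0.3]
opening: -0.003
finger_force: 0.3
time: 19.45
eef_pos: [0.5633, -0.1481, 0.1421]
tcp_rot: [-0.003, 1.0, -0.0, -0.008]
contact_force: [-15.4, -3.0, 8.4]
opening: 0.003
finger_force: 8.3
```

```bash
python3 -m handwheel '[0.03,0,0,0,0,0, 0,0,0,0,0,0]'
python3 -m handwheel '[-0.1,0,0,0,0,0, -0.15,0,0,0,0,0, -0.15,0,0.1,0,0,0, -0.1,0,0.25,0,0,0, 0,0,0.25,0,0,0]'
python3 -m handwheel '[0,0.1,0.25,0,0,0, 0,0.1,0.25,0,0,0, 0,0.1,0,0,0,0, 0,0,0,0,0,0]'
python3 - <<'E'
from h import *
c=imaging.get_calibration('wrist'); p,d=imaging.read_camera('wrist'); cs=imaging.get_calibration('scene'); p2,d2=imaging.read_camera('scene')
yaw=.12;pc=np.array([.586,-.191]);R=np.array([[np.cos(yaw),-np.sin(yaw)],[np.sin(yaw),np.cos(yaw)]])
for cc,dd in((c,d),(cs,d2)):
    P=cloud(cc,dd); q=P[dd>0]; L=np.c_[(q[:,:2]-pc)@R,q[:,2]]
    t=L[(L[:,2]>.168)&(L[:,2]<.182)&(abs(L[:,0])<.11)&(abs(L[:,1])<.1)]; print('post',len(t),np.median(t,0).round(4))
    t=q[(q[:,2]>.15)&(q[:,2]<.17)&(np.hypot(q[:,0]-.45,q[:,1]-.158)<.05)]; print('vase',len(t),(t.min(0)+t.max(0))/2 if len(t) else 0)
cv2.imwrite('pics/end.png',cv2.hconcat([p[:,100:500],p2[50:300,100:360].repeat(1,0) if 0 else cv2.resize(p2[90:300,110:330],(400,384))]))
E
```

```text
time: 19.62
eef_pos: [0.5634, -0.148, 0.142]
tcp_rot: [-0.003, 1.0, 0.001, -0.014]
contact_force: [-29.3, -1.9, 16.4]
opening: 0.001
finger_force: 15.1
time: 20.03
eef_pos: [0.4939, -0.1465, 0.2308]
tcp_rot: [-0.002, 1.0, 0.002, -0.003]
contact_force: [2.0, -0.1, 0.2]
opening: -0.001
finger_force: 0.0
time: 20.37
eef_pos: [0.4988, -0.1011, 0.3117]
tcp_rot: [-0.003, 1.0, -0.001, 0.004]
contact_force: [-0.9, 0.9, 0.1]
opening: 0.003
finger_force: 0.0
post 169 [-0.0017  0.0451  0.176 ]
vase 518 [0.45451968 0.13573197 0.15620619]
post 41 [-0.0003  0.0395  0.1751]
vase 192 [0.44982397 0.15303746 0.1565861 ]
```

View pics/end.png

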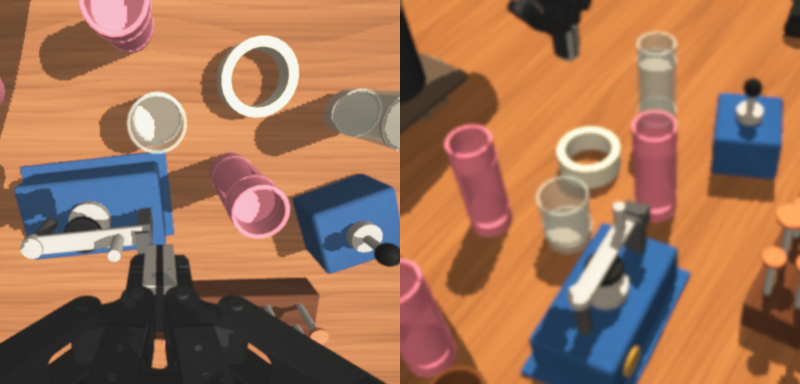

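Picture: the strap end sits in the catch (right half, about (625,215)), and the post is at pump x ≈ -1 mm, which is about 0.01 rad. The vase stands upright at (657,75), and the tumbler and tape are in place. Handing in.

```bash
python3 -c "
from plant import ctrl
print(ctrl.sign_off())"
```

```text
the job is handed in; nothing more can be done
None
```

I handed the job in with the vase moved clear and upright, two full presses made, and the hasp home in its catch; sign-off gave no verdict, and my first hasp push missed by passing over the post, so I redid it lower.

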